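# Close the balance's draught shield and tare it

## Task

An empty dish stands on the pan of the precision balance, ready to weigh out herbs. Without taking hold of anything, use the closed fingertips to push all three doors of its glass draught shield (left, right and top) fully shut by their handles, without slamming them, and then press the long tare key right down and let it go. Press no other key, and leave the dish on the pan and the things standing around the balance where they are.

Things in the scene. Friction and masses are not known exactly. Their poses are not given: they have to be found in the camera images.
- balance: Precision balance, fixed, 330 x 205 mm. Origin: centre of its footprint, on the counter; +x to its back (away from the robot, turned up to 0.2 rad), +y to its left. Key deck x -165 to -57 mm, 55 mm high; display on it (40 x 120 mm, at x -82, y 25) up to 72 mm. Glass chamber x -60 to 125, y -104 to 104, roof 251 mm high, fixed front pane; behind it a tower to x 165. Open doors stick out behind.
- left_door (a joint): Left side door (+y side), a 185 by 168 mm pane of 4 mm glass with its outer face 102 mm (frame strips 103.5 mm) from the balance's middle plane. Joint in m: 0 = shut, grows as the door slides level to the back (+x) of the balance; travel 100 mm, starts 20 to 90 mm open. Moves at about 1.5 N, stays where it is left, stops dead at 0.
- right_door (a joint): Right side door (-y side), mirror image of the left one. Joint in m: 0 = shut, grows as the door slides level to the back (+x) of the balance; travel 100 mm, starts 20 to 90 mm open. Moves at about 1.5 N, stays where it is left, stops dead at 0.
- top_door (a joint): Top door (roof pane, upper face 250 mm above the counter). Joint in m: 0 = shut, grows as the door slides level to the back (+x) of the balance; travel 100 mm, starts 20 to 90 mm open. Moves at about 1.5 N, stays where it is left, stops dead at 0.
- left_handle (a point): Centre of the left door's grey handle, a block 16 (x) by 32 (y) by 60 mm (z) sticking out sideways from the glass near its front edge, 180 to 240 mm above the counter, nothing behind it. Door shut: at x -46, y 118, z 210 mm in the balance's frame. Push its flat rear (+x) face towards -x of the balance to shut the door.
- right_handle (a point): Centre of the right door's handle, the same block, at x = -46, y = -118, z = 210 mm in the balance's frame when shut.
- top_handle (a point): Centre of the top door's handle, a block 16 mm (x) by 60 mm (y) by 28 mm (z) standing on the roof pane near its front edge, its top 277.5 mm above the counter; at x = -46, y = 0, z = 263.5 mm in the balance's frame when shut. Pushed on its rear face towards -x of the balance.
- tare_key (a point): Centre of the top face of the tare key: the long bar key, 20 mm (x) by 50 mm (y), at x = -132, y = -60 mm on the deck, its top 61 mm above the counter (6 mm above the deck), 72 mm in front of the chamber.
- tare (a joint): Tare key: 0 = up, grows as it is pressed down, 0.004 m = fully down. A spring of 0.9 N per mm (3.6 N fully down) brings it up again.
- key_a (a joint): Round key of 14 mm at x = -132, y = 12 mm on the deck, same height, travel and spring as the tare key. Not to be pressed.
- key_b (a joint): Round key like key_a at y = 44 mm. Not to be pressed.
- key_c (a joint): Round key like key_a at y = 76 mm. Not to be pressed.
- pan (a point): Centre of the top of the round steel weighing pan, 90 mm across, inside the glass chamber, 77 mm above the counter.
- dish: Loose shallow white porcelain dish, 64 mm across, 16 mm high, standing on the pan; origin under its centre.
- jar: Amber glass jar with a lid, 66 mm across, 105 mm high, on the counter left of the balance; origin under its centre.
- weight: Brass calibration weight with a knob, 34 mm across, 49 mm high, in front of the balance's left side; origin under its centre.
- bowl: White plastic bowl of red herb slices, 128 mm across, 55 mm high, on the counter right of the balance; origin under its centre.
- scoop: Brass spoon 150 mm long lying on the counter right of the key deck; origin under its middle.
- mortar: Stone mortar, 120 mm across, 85 mm high, with its pestle standing in it (to 145 mm), left; origin under its centre.
- canister: White ceramic canister with a wooden lid, 96 mm across, 150 mm high, far right; origin under its centre.
Not all that is in view belongs to the job. There is more than one size of the dish; the one meant has the size given above.

How it is judged (in metres and radians):
On the way, in this order (a step that is already met when the one before it is completed fails the run):
1. all three doors of the draught shield are shut (value of joint each of left_door, right_door, top_door below 0.004 m), for 0.2 s.
2. the tare key is pressed down (value of joint tare above 0.003 m), for 0.1 s.
At the end, for the whole second after the job is handed in: All three doors shut to within 4 mm, the tare key pressed (3 mm or more for 0.1 s) after that and up again, the dish standing on the pan within 20 mm of its centre (all of step 1 and value of joint tare below 0.001 m and horizontal distance between dish and pan below 0.02 m and z of dish in the frame of pan below 0.004 m and linear speed of dish below 0.02 m/s); the robot touches nothing.
It fails at once if the tare key is pressed while a door is still open, or another key is pressed ((value of joint tare above 0.0025 m and value of joint any of left_door, right_door, top_door above 0.006 m) or value of joint any of key_a, key_b, key_c above 0.0025 m).
It fails at once if the dish on the pan is moved by more than 8 mm, lifted or tipped (distance of dish from where it was at the start of the episode above 0.008 m or angle between dish's own z axis and vertical above 0.2 rad).
It fails at once if a thing on the counter is moved by more than 20 mm or tipped (distance of any of jar, weight, bowl, scoop, mortar, canister from where it was at the start of the episode above 0.02 m or angle between any of jar, weight, bowl, mortar, canister's own z axis and vertical above 0.3 rad).
It fails at once if a door's handle is taken between the fingers instead of being pushed ((x of the grasp point in the frame of left_handle between -0.01 and 0.01 m and y of the grasp point in the frame of left_handle between -0.018 and 0.018 m and z of the grasp point in the frame of left_handle between -0.06 and 0.045 m) or (x of the grasp point in the frame of right_handle between -0.01 and 0.01 m and y of the grasp point in the frame of right_handle between -0.018 and 0.018 m and z of the grasp point in the frame of right_handle between -0.06 and 0.045 m) or (x of the grasp point in the frame of top_handle between -0.01 and 0.01 m and y of the grasp point in the frame of top_handle between -0.03 and 0.03 m and z of the grasp point in the frame of top_handle between -0.06 and 0.028 m)).
It fails at once if a door is slammed: shut faster than 0.35 m/s (velocity of joint any of left_door, right_door, top_door below -0.35 m/s).
It also fails if it takes over 53 s, if anything falls off the work surface, if the arm or the gripper's body presses on something with over 40 N, if the wrist force passes 120 N, or if a joint passes its speed limit or range.

## Robot

A 6-joint arm with a two-finger parallel gripper is mounted at the origin on the work surface. World frame = base frame: x ahead of the robot, y to its left, z up, the work surface at z = 0. Lengths are in m, angles in degrees, forces in N, time in s.
With the tool pointing down it reaches from about 0.4 to 0.825 m from the base axis. Payload 7 kg.
Tool frame: the origin (TCP) lies between the finger pads; the fingertips stand 19 mm ahead of it and the grasp point (between the pads) is the TCP; x points along the fingers, y is the direction in which the jaws open and shut, and the axes are right-handed (so a half turn about x gives the same grasp; the last joint's range is limited). The gripper opens to 88 mm and grips with 3 to 60 N. Pads are 19 mm wide; open, the fingers measure 130 mm over their backs; the gripper's body (78 mm by 193 mm) begins 47 mm behind the grasp point.
Start: joints at [91.794, 20.546, 0.682, 0, -70.136, -16.507], TCP at [0.171, 0.653, 0.246] pointing down, gripper open.
Joint ranges: [-176.03, 176.03], [-82.01, 121.73], [-58.28, 71.71], [-173.87, 95.51], [-174.79, -0.11], [-173.66, 173.66]. Speed limits (degrees/s): [136.94, 136.94, 172.46, 180, 180, 180].

## Interface

Orientations are given as [roll, pitch, yaw] about the fixed x, y, z axes, in that order (R = Rz(yaw) Ry(pitch) Rx(roll)).
In Python, from plant import r gives the robot as it stands.
- The arm moves only by the tool send_rows, never from a script. Its argument "plan" is a list of rows, each a list of 2 entries, a list of its own where there are three numbers: the shift along the tool's x, y, z scaled (see below), then the turn, a rotation vector about the tool's x, y, z scaled (see below). A call has exactly 5 rows; each row is the pose to reach, as a shift and turn from the pose measured when the call began, along the tool's axes at that moment; what a row does not reach only later rows make up. The controller multiplies each number of a shift by 0.15 m and each number of a turn by pi/4 rad. A row lasts 1/10 s, in which the tool goes at most 50 mm and 8.59 degrees, less where a joint would pass 70% of its speed; a pose out of reach is approached as far as the arm can. A call with a number of a shift or a turn outside -1 to 1 is refused whole. A call with a gripper value outside its range is refused whole. "jaw" is the opening, from -1 (shut) to 1 (fully open), so that 0 is half open, set as the call begins (left out, the last holds). The fingers move at their own pace and stop on an object; "force" is the grip in N (left out, the last holds). Time passes only in rows, so rows that repeat a pose let the fingers close, or fill a call up. It gives the time, the measured TCP pose, the force and the opening at its end, in the units of the state.
- r.get_state(): the state, without advancing time (a new reading comes with each control period).
- r.capture(name): name is "scene" or "top" or "wrist"; returns a dict with "color" (400x640x3 uint8, red, green, blue), "range_z" (400x640 float32, m along the optical axis (not along the pixel's ray), 0 where there is no reading), "mtx" (3x3 intrinsics, pixels), "k1" (the pictures are not rectified: a ray, as slopes to the right and down, at radius r is drawn at 1 + k1 r^2 times it, then the intrinsics apply), "pose" (4x4, takes a point from camera to world coordinates). Camera axes: x right, y down, z forward; pixel columns grow to the right and rows downward; lengths in m; the calibration is good to about 2 mm. A picture is of the moment at which its call begins.
- r.close_job(): hands the job in, once; it reports no verdict.
Trained networks look in a picture, given as the dict that the camera call returned (one of the last four; its "shot" number tells which), for a name from the list of things; names that differ only in an ending like _2 or _b are one class to them, and where a whole thing is asked for, a point or a joint stands for the part that bears it (a point fixed in the world has none). Each returns a list of dicts, best first, with "score" (0 to 1); they miss things now and then, are a little off and sometimes report something else, mostly with a low value. They report only what shows in the picture. A call takes as long as a camera call. They do not tell look-alikes from the thing itself.
- r.find_in(picture, target): "uv" ([column, row] in pixels, amid what is visible of it).
- r.trace(picture, target): "mask" (400x640 bool, what is visible of it) and "uv" ([column, row] in pixels, amid what is visible of it).
The state is a dict: "time_s": time; "joints": joint angles; "qd": joint speeds; "joint_torque": joint torques, N m; "tcp_pos": TCP position; "eef_rot": TCP orientation; "contact_force": force on the tool from outside, world axes, zero at the start; "moment": the same for the moment, N m; "gripper_width": finger opening in m.
Only numpy, scipy, OpenCV 4.12 (cv2) and the standard library are available. Lean on these libraries where they do the work, as an engineer would, in place of code of your own. Each camera call takes 0.05 s, during which the arm holds its last target. There are 200 camera calls.

## Working session

There is one attempt and no reset: what is moved stays moved. The work goes in short steps, Python scripts to look and compute and a tool call to move; the robot and the scene stay as the last step left them, time stands still between calls to the robot, and variables do not carry over. Pictures are saved under pics/ and viewed, about 8 in all and at most 12, crops included, and the job is handed in when it is done.

Besides the shell and the picture viewer there is one more tool, called after ">>>" in YAML: its name, and indented under it one key for each argument. send_rows: Moves the arm, as the interface text tells. Its arguments: {"type":"object","properties":{"plan":{"type":"array"},"jaw":{"type":"number"},"force":{"type":"number"}},"required":["plan"]}

```bash
mkdir -p pics; ls; cat > h.py <<'E'
import numpy as np, cv2
from plant import r
from scipy.spatial.transform import Rotation as Ro
def pts(c):
    # world point per pixel
    K=c["mtx"];h,w=c["range_z"].shape
    u,v=np.meshgrid(np.arange(w),np.arange(h))
    d=np.stack([(u-K[0,2])/K[0,0],(v-K[1,2])/K[1,1]],-1)
    s=d.copy()
    for _ in range(8): s=d/(1+c["k1"]*(s**2).sum(-1,keepdims=True))
    z=c["range_z"][...,None]
    p=np.concatenate([s*z,z],-1)
    P=c["pose"];w_=p@P[:3,:3].T+P[:3,3]
    w_[c["range_z"]<=0]=np.nan
    return w_
def save(c,n): cv2.imwrite("pics/"+n+".png",c["color"][...,::-1])
E
python3 - <<'E'
from h import *
print({k:v for k,v in r.get_state().items()})
cs={n:r.capture(n) for n in("scene","top")}
im=np.vstack([cs["scene"]["color"],cs["top"]["color"]])[...,::-1]
for n in cs:
    c=cs[n];W=pts(c);save(c,n)
    np.savez(n+".npz",W=W,color=c["color"],mtx=c["mtx"],pose=c["pose"],k1=c["k1"])
    print(n,c["k1"],c["pose"].round(3).tolist(),c["mtx"][0,0])
    for t in("balance","left_handle","right_handle","top_handle","tare_key","dish","pan","jar","weight","bowl","scoop","mortar","canister"):
        for f in r.find_in(c,t)[:2]:
            u,v=np.round(f["uv"]).astype(int);print(t,round(f["score"],2),u,v,W[v,u].round(3))
cv2.imwrite("pics/both.png",cv2.resize(im,(480,600)))
E
```

```text
pics
{'time_s': 0.0, 'joints': array([ 9.17927792e+01,  2.05909706e+01,  6.32801233e-01, -2.10983335e-02,
       -7.01355586e+01, -1.65080344e+01]), 'qd': array([ 0.10152107, -0.03232628,  0.01828067,  0.0634106 , -0.05437546,
        0.00945324]), 'joint_torque': array([-5.14579770e-04, -5.82719886e+01,  2.93049413e+01,  6.99698031e+00,
        6.92967908e-03, -1.53584938e-04]), 'tcp_pos': array([0.17134916, 0.65240486, 0.24461744]), 'eef_rot': array([  94.56158263,   89.90419582, -100.16085799]), 'contact_force': array([ 0.04669172, -0.10849016, -0.31027367]), 'moment': array([-0.01304729, -0.00646451, -0.02546296]), 'gripper_width': 0.08744107107555518}
scene -0.011778749135197396 [[-0.901, 0.41, -0.139, 0.708], [0.433, 0.853, -0.291, 0.38], [-0.001, -0.322, -0.947, 1.511], [0.0, 0.0, 0.0, 1.0]] 395.6694815189467
balance 0.6 292 216 [0.617 0.011 0.252]
left_handle 0.69 290 243 [0.657 0.072 0.171]
left_handle 0.26 278 178 [ 0.585 -0.225  0.026]
right_handle 0.7 281 175 [ 0.589 -0.142  0.244]
top_handle 0.67 312 274 [0.631 0.192 0.102]
top_handle 0.59 267 216 [ 0.691 -0.024  0.255]

[... 628 characters left out ...]
 171 [ 0.619 -0.02   0.089]
balance 0.19 257 167 [0.624 0.167 0.1  ]
left_handle 0.79 288 159 [0.629 0.064 0.248]
right_handle 0.48 328 231 [ 0.436 -0.057  0.064]
top_handle 0.61 324 138 [ 0.691 -0.033  0.247]
dish 0.73 320 178 [ 0.599 -0.027  0.078]
dish 0.66 234 194 [0.547 0.251 0.002]
pan 0.7 318 170 [ 0.601 -0.019  0.249]
jar 0.57 256 168 [0.62  0.169 0.108]
weight 0.62 265 222 [0.458 0.141 0.054]
weight 0.19 363 175 [ 0.592 -0.144  0.24 ]
bowl 0.69 398 184 [ 0.592 -0.276  0.037]
bowl 0.53 360 226 [ 0.455 -0.161  0.01 ]
scoop 0.62 363 224 [ 0.462 -0.171  0.004]
mortar 0.83 163 245 [0.377 0.457 0.051]
canister 0.57 473 188 [ 0.575 -0.477  0.151]
canister 0.3 358 163 [ 0.625 -0.129  0.243]
```

```bash
python3 - <<'E'
import cv2,numpy as np
a=cv2.imread("pics/scene.png")[90:330,170:430];b=cv2.imread("pics/top.png")[80:270,220:430]
cv2.imwrite("pics/c_scene.png",cv2.resize(a,None,fx=2.5,fy=2.5,interpolation=cv2.INTER_CUBIC))
cv2.imwrite("pics/c_top.png",cv2.resize(b,None,fx=3,fy=3,interpolation=cv2.INTER_CUBIC))
E
```

```text
(no output)
```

View pics/c_scene.png

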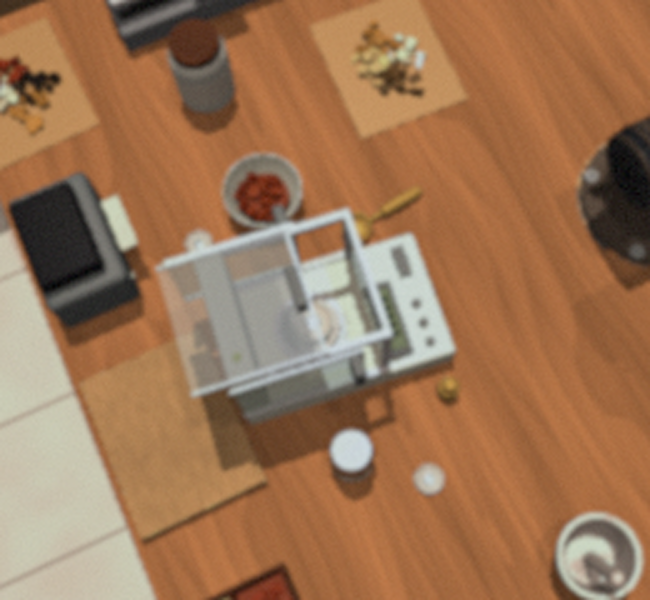

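View pics/c_top.png

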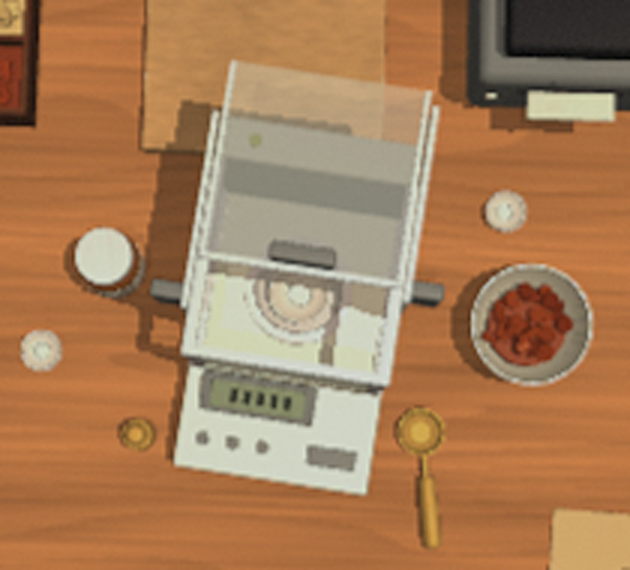

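Candidates in the top picture (crop px/3+(220,80)): left handle grey block (276,177), right (362,178), top handle dark block on the roof pane (321,165), long tare bar (330,233); the round keys (287/297/307,~227) and the display are the look-alikes. The dish is on the pan (318,178), and the two small white dishes on the counter are decoys. Now I'll fit the balance's pose.

```bash
python3 - <<'E'
import numpy as np,cv2
for n in("top","scene"):
    d=np.load(n+".npz");W=d["W"]
    def rect(zl,zh,xl,xh,yl,yh):
        m=(W[...,2]>zl)&(W[...,2]<zh)&(W[...,0]>xl)&(W[...,0]<xh)&(W[...,1]>yl)&(W[...,1]<yh)
        p=W[m];c,s,a=cv2.minAreaRect((p[:,:2]*1000).astype(np.float32));print(n,len(p),"c",np.round(c,1),"size",np.round(s,1),"ang",round(a,2),"zmed",p[:,2].round(4).mean(), "mean",p.mean(0).round(4));return m
    print("deck");rect(.048,.066,.36,.53,-.15,.12)
    print("left");rect(.215,.25,.55,.68,.087,.14)
    print("right");rect(.215,.25,.52,.68,-.19,-.13)
    print("top");rect(.268,.29,.5,.72,-.1,.08)
    print("roof");rect(.243,.262,.4,.9,-.2,.15)
    print("jar");rect(.09,.12,.5,.7,.13,.25)
    print("bowl");rect(.03,.07,.5,.7,-.4,-.19)
    print("weight");rect(.03,.07,.4,.5,.11,.2)
# unproject key pixels at heights
d=np.load("top.npz");K=d["mtx"];P=d["pose"]
def ray(u,v,z):
    s=cv2.undistortPoints(np.array([[[u,v]]],float),K,np.array([d["k1"],0,0,0.]))[0,0]
    q=P[:3,:3]@np.r_[s,1];return (P[:3,3]+q*(z-P[2,3])/q[2]).round(4)
for nme,cx,cy,z in[("FL",175,465,.055),("FR",367,494,.055),("tare",330,458,.061),("keyA",262,447,.061),("keyB",232,442,.061),("keyC",202,437,.061),("roofFL",184,355,.251),("roofFR",387,385,.251),("lh",167,291,.24),("rh",427,293,.24),("th",302,249,.2775)]:
    print(nme,ray(220+cx/3-.33,80+cy/3-.33,z))
E
```

```text
deck
top 1883 c [473.2  -6.5] size [204.9 131.6] ang 83.05 zmed 0.056455655868295276 mean [ 0.4556 -0.0092  0.0565]
left
top 65 c [583.3 100.1] size [27.5 16.1] ang 84.22 zmed 0.2377723076923077 mean [0.5824 0.1001 0.2378]
right
top 91 c [ 629.4 -142.7] size [100.   25.3] ang 0.05 zmed 0.23837142857142857 mean [ 0.6117 -0.1394  0.2384]
top
top 136 c [614.5 -24.7] size [59.7 16.4] ang 82.97 zmed 0.2765713235294117 mean [ 0.6139 -0.0249  0.2766]
roof
top 4829 c [648.5 -27.9] size [260.  275.7] ang 82.47 zmed 0.24912673431352245 mean [ 0.6806 -0.0331  0.2491]
jar
top 287 c [630.2 176.3] size [55.4 55. ] ang 88.71 zmed 0.10447386759581882 mean [0.6305 0.1757 0.1045]
bowl
top 782 c [ 579.5 -268.4] size [124.1 123.7] ang 2.52 zmed 0.041096291560102305 mean [ 0.5846 -0.2751  0.0411]
weight
top 65 c [452.  144.7] size [29.8 29.2] ang 47.25 zmed 0.04106307692307692 mean [0.4518 0.142  0.0411]
deck
scene 1134 c [473.6  -4.9] size [206.3 136. ] ang 82.4 zmed 0.05713024691358024 mean [ 0.4545 -0.0019  0.0571]
left
scene 53 c [580.2 100.8] size [29.6 19. ] ang 82.49 zmed 0.23667169811320757 mean 
[... 308 characters left out ...]
494726153846154 mean [ 0.6796 -0.0295  0.2495]
jar
scene 214 c [629.7 177. ] size [57.5 53.3] ang 64.28 zmed 0.10507757009345794 mean [0.6301 0.1784 0.1051]
bowl
scene 438 c [ 577.3 -267.8] size [125.5 121.9] ang 29.93 zmed 0.04141872146118722 mean [ 0.5773 -0.2812  0.0414]
weight
scene 45 c [450.6 143.7] size [27.4 27. ] ang 63.42 zmed 0.04047333333333333 mean [0.4523 0.1455 0.0405]
FL [0.4198 0.0989 0.055 ]
FR [ 0.3959 -0.1017  0.055 ]
tare [ 0.432 -0.062  0.061]
keyA [0.4412 0.0089 0.061 ]
keyB [0.4454 0.0401 0.061 ]
keyC [0.4497 0.0714 0.061 ]
roofFL [0.521  0.0791 0.251 ]
roofFR [ 0.4994 -0.1058  0.251 ]
lh [0.5802 0.0977 0.24  ]
rh [ 0.5857 -0.1411  0.24  ]
th [ 0.6173 -0.0248  0.2775]
```

```bash
cat >> h.py <<'E'
O=np.array([.571,-.020,0]);yaw=-7.1
B=Ro.from_euler("z",yaw,degrees=True)
def plan(target_b,ymode,rows=True):
    """target in balance frame; ymode: tool y along this balance vector; prints shift/turn in tool units"""
    s=r.get_state();R=Ro.from_euler("xyz",s["eef_rot"],degrees=True)
    p=O+B.apply(target_b)
    sh=R.inv().apply(p-s["tcp_pos"])/.15
    y=np.array(ymode,float);x=np.array([0,0,-1.]);D=B*Ro.from_matrix(np.c_[x,y,np.cross(x,y)])
    tu=(R.inv()*D).as_rotvec()/(np.pi/4)
    print("t",round(s["time_s"],2),"tcp_b",(B.inv().apply(s["tcp_pos"]-O)).round(4),"F",s["contact_force"].round(1),"w",round(s["gripper_width"],4),"J",s["joints"].round(0))
    print("shift",sh.round(3),"turn",tu.round(3))
E
python3 - <<'E'
from h import *
s=r.get_state();print(Ro.from_euler("xyz",s["eef_rot"],degrees=True).as_matrix().round(3))
for m in([1,0,0],[-1,0,0],[0,1,0],[0,-1,0]): print(m);plan([.045,.118,.222],m)
E
```

```text
[[-0.    -0.254 -0.967]
 [ 0.    -0.967  0.254]
 [-1.    -0.     0.   ]]
[1, 0, 0]
t 1.4 tcp_b [-0.4797  0.6183  0.2456] F [ 0.  -0.7 -0.2] w 0.088 J [ 92.  21.   1.  -0. -70. -17.]
shift [ 0.157  2.843 -3.909] turn [-2.169 -0.     0.   ]
[-1, 0, 0]
t 1.4 tcp_b [-0.4797  0.6183  0.2456] F [ 0.  -0.7 -0.2] w 0.088 J [ 92.  21.   1.  -0. -70. -17.]
shift [ 0.157  2.843 -3.909] turn [1.831 0.    0.   ]
[0, 1, 0]
t 1.4 tcp_b [-0.4797  0.6183  0.2456] F [ 0.  -0.7 -0.2] w 0.088 J [ 92.  21.   1.  -0. -70. -17.]
shift [ 0.157  2.843 -3.909] turn [ 3.831  0.    -0.   ]
[0, -1, 0]
t 1.4 tcp_b [-0.4797  0.6183  0.2456] F [ 0.  -0.7 -0.2] w 0.088 J [ 92.  21.   1.  -0. -70. -17.]
shift [ 0.157  2.843 -3.909] turn [-0.169  0.     0.   ]
```

>>> send_rows:
  plan:
    - [[0,0.15,-0.2],[0.18,0,0]]
    - [[0,0.3,-0.4],[0.36,0,0]]
    - [[0,0.45,-0.6],[0.54,0,0]]
    - [[0,0.6,-0.8],[0.72,0,0]]
    - [[0,0.73,-1.0],[0.9,0,0]]
  jaw: -1
  force: 20

```text
time_s: 1.9
tcp_pos: [0.2894, 0.5074, 0.2458]
eef_rot: [-44.7, 90.0, 79.7]
contact_force: [-0.3, -0.1, 0.3]
gripper_width: 0.0533
```

```bash
python3 -c "
from h import *
plan([.05,.19,.245],[-1,0,0])"
```

```text
t 1.9 tcp_b [-0.3447  0.4886  0.2458] F [-0.3 -0.1  0.3] w 0.0533 J [ 79.  12. -11.  -0. -67. -45.]
shift [ 0.005 -0.648 -3.235] turn [0.924 0.    0.   ]
```

>>> send_rows:
  plan:
    - [[0,-0.05,-0.2],[0.18,0,0]]
    - [[0,-0.1,-0.4],[0.36,0,0]]
    - [[0,-0.15,-0.6],[0.54,0,0]]
    - [[0,-0.2,-0.8],[0.72,0,0]]
    - [[0,-0.2,-1.0],[0.92,0,0]]

```text
time_s: 2.4
tcp_pos: [0.4002, 0.4, 0.2458]
eef_rot: [-27.1, 90.0, 56.0]
contact_force: [0.5, 0.8, -0.3]
gripper_width: 0.0132
```

```bash
python3 -c "
from h import *
plan([.05,.19,.245],[-1,0,0])"
```

```text
t 2.4 tcp_b [-0.2214  0.3957  0.2458] F [ 0.5  0.8 -0.3] w 0.0132 J [ 65.  10. -13.   0. -66. -72.]
shift [ 0.005 -1.804 -1.379] turn [0.005 0.001 0.   ]
```

>>> send_rows:
  plan:
    - [[0,-0.2,-0.15],[0,0,0]]
    - [[0,-0.4,-0.3],[0,0,0]]
    - [[0,-0.6,-0.45],[0,0,0]]
    - [[0,-0.8,-0.6],[0,0,0]]
    - [[0,-1.0,-0.75],[0,0,0]]

```text
time_s: 2.9
tcp_pos: [0.5367, 0.2693, 0.2461]
eef_rot: [-34.5, 89.9, 48.6]
contact_force: [0.5, 0.4, -0.8]
gripper_width: 0.0001
```

>>> send_rows:
  plan:
    - [[0,-0.2,-0.15],[0,0,0]]
    - [[0,-0.4,-0.3],[0,0,0]]
    - [[0,-0.6,-0.45],[0,0,0]]
    - [[0,-0.8,-0.6],[0,0,0]]
    - [[0,-0.8,-0.6],[0,0,0]]

```text
time_s: 3.4
tcp_pos: [0.6474, 0.1624, 0.2452]
eef_rot: [-116.1, 90.0, -33.1]
contact_force: [0.1, -0.4, -0.3]
gripper_width: 0.0005
```

```bash
python3 - <<'E'
from h import *
plan([.045,.118,.222],[-1,0,0])
a=r.capture("top");s=r.capture("scene");W=pts(a)
cv2.imwrite("pics/m1.png",np.hstack([cv2.resize(a["color"][80:270,220:430],None,fx=1.9,fy=1.9),cv2.resize(s["color"][120:310,190:400],None,fx=1.9,fy=1.9)])[...,::-1])
E
```

```text
t 3.4 tcp_b [0.0533 0.1904 0.2452] F [ 0.1 -0.4 -0.3] w 0.0005 J [ 31.  20.  -0.   0. -70. -38.]
shift [ 0.155  0.055 -0.483] turn [ 0.001 -0.     0.   ]
```

View pics/m1.png

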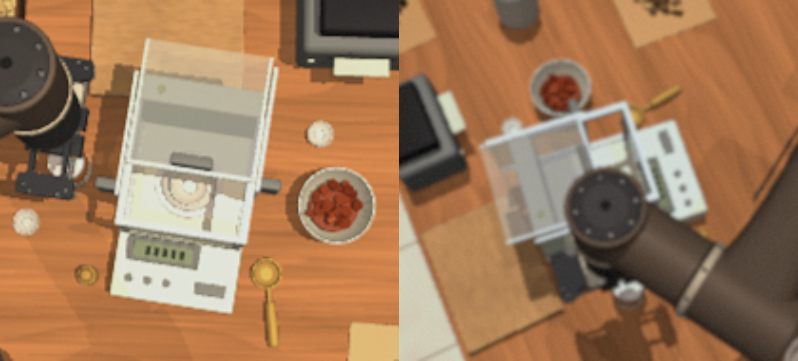

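The gripper hangs clear to the left of the balance and behind the left handle at (106,186). Next I move in sideways, then push.

>>> send_rows:
  plan:
    - [[0.07,0,-0.1],[0,0,0]]
    - [[0.15,0,-0.2],[0,0,0]]
    - [[0.15,0,-0.35],[0,0,0]]
    - [[0.15,0,-0.48],[0,0,0]]
    - [[0.15,0,-0.48],[0,0,0]]

```text
time_s: 4.0
tcp_pos: [0.6361, 0.0902, 0.2237]
eef_rot: [-43.4, 90.0, 39.6]
contact_force: [-0.0, -0.1, 0.4]
gripper_width: 0.0003
```

>>> send_rows:
  plan:
    - [[0,0.07,0],[0,0,0]]
    - [[0,0.14,0],[0,0,0]]
    - [[0,0.21,0],[0,0,0]]
    - [[0,0.28,0],[0,0,0]]
    - [[0,0.33,0],[0,0,0]]

```text
time_s: 4.5
tcp_pos: [0.5861, 0.0966, 0.2241]
eef_rot: [-61.1, 89.9, 21.9]
contact_force: [2.1, -1.7, 1.0]
gripper_width: 0.0004
```

```bash
python3 -c "
from h import *
plan([-.017,.118,.222],[-1,0,0])"
```

```text
t 4.5 tcp_b [0.0006 0.1176 0.2241] F [ 2.1 -1.7  1. ] w 0.0004 J [ 28.  14. -12.   0. -64. -35.]
shift [0.014 0.117 0.003] turn [0.001 0.001 0.002]
```

>>> send_rows:
  plan:
    - [[0,0.04,0],[0,0,0]]
    - [[0,0.08,0],[0,0,0]]
    - [[0,0.1,0],[0,0,0]]
    - [[0,0.12,0],[0,0,0]]
    - [[0,0.14,0],[0,0,0]]

```text
time_s: 5.0
tcp_pos: [0.5665, 0.0994, 0.2245]
eef_rot: [-71.9, 89.8, 11.1]
contact_force: [15.3, -5.1, -7.8]
gripper_width: 0.0001
```

```bash
python3 -c "
from h import *
plan([-.017,.118,.222],[-1,0,0])"
```

```text
t 5.0 tcp_b [-0.0192  0.1179  0.2245] F [15.3 -5.1 -7.8] w 0.0001 J [ 29.  12. -14.   0. -64. -37.]
shift [ 0.017 -0.014  0.   ] turn [0.002 0.002 0.005]
```

>>> send_rows:
  plan:
    - [[0,-0.12,0],[0,0,0]]
    - [[-0.15,-0.25,0],[0,0,0]]
    - [[-0.4,-0.4,0],[0,0,0]]
    - [[-0.6,-0.6,-0.1],[0,0,0]]
    - [[-0.65,-0.75,-0.3],[0,0,0]]

```text
time_s: 5.5
tcp_pos: [0.6747, 0.0418, 0.326]
eef_rot: [-72.2, 89.5, 10.9]
contact_force: [0.6, 0.9, -0.0]
gripper_width: 0.0006
```

```bash
python3 -c "
from h import *
plan([.087,0,.281],[-1,0,0])"
```

```text
t 5.5 tcp_b [0.0953 0.0741 0.326 ] F [ 0.6  0.9 -0. ] w 0.0006 J [ 20.  18.   8.   0. -79. -27.]
shift [ 0.298  0.06  -0.495] turn [0.005 0.003 0.011]
```

>>> send_rows:
  plan:
    - [[0,0,-0.2],[0,0,0]]
    - [[0,0,-0.4],[0,0,0]]
    - [[0.1,0,-0.5],[0,0,0]]
    - [[0.22,0,-0.5],[0,0,0]]
    - [[0.3,0,-0.5],[0,0,0]]

```text
time_s: 6.0
tcp_pos: [0.6653, -0.0332, 0.279]
eef_rot: [-66.4, 89.6, 16.6]
contact_force: [-0.2, -0.4, -1.1]
gripper_width: 0.0006
```

```bash
python3 -c "
from h import *
plan([-.019,0,.281],[-1,0,0])"
```

```text
t 6.0 tcp_b [ 0.0952 -0.0014  0.279 ] F [-0.2 -0.4 -1.1] w 0.0006 J [ 14.  19.   2.  -0. -73. -21.]
shift [-0.018  0.762  0.011] turn [0.003 0.003 0.008]
```

>>> send_rows:
  plan:
    - [[0,0.08,0],[0,0,0]]
    - [[0,0.16,0],[0,0,0]]
    - [[0,0.24,0],[0,0,0]]
    - [[0,0.32,0],[0,0,0]]
    - [[0,0.4,0],[0,0,0]]

```text
time_s: 6.5
tcp_pos: [0.6052, -0.0253, 0.2792]
eef_rot: [-65.4, 89.5, 17.7]
contact_force: [1.6, 0.9, -0.4]
gripper_width: 0.0005
```

>>> send_rows:
  plan:
    - [[0,0.08,0],[0,0,0]]
    - [[0,0.16,0],[0,0,0]]
    - [[0,0.23,0],[0,0,0]]
    - [[0,0.28,0],[0,0,0]]
    - [[0,0.3,0],[0,0,0]]

```text
time_s: 7.0
tcp_pos: [0.5598, -0.0198, 0.2794]
eef_rot: [-66.2, 89.5, 16.9]
contact_force: [1.8, -0.8, 2.0]
gripper_width: 0.0005
```

```bash
python3 -c "
from h import *
plan([-.019,0,.281],[-1,0,0])"
```

```text
t 7.0 tcp_b [-0.0111 -0.0012  0.2794] F [ 1.8 -0.8  2. ] w 0.0005 J [ 18.   8. -11.   0. -70. -25.]
shift [-0.011  0.053  0.008] turn [0.004 0.005 0.011]
```

>>> send_rows:
  plan:
    - [[0,0.02,0],[0,0,0]]
    - [[0,0.04,0],[0,0,0]]
    - [[0,0.055,0],[0,0,0]]
    - [[0,0.07,0],[0,0,0]]
    - [[0,0.07,0],[0,0,0]]

```text
time_s: 7.5
tcp_pos: [0.5491, -0.0186, 0.2792]
eef_rot: [-65.8, 89.5, 17.3]
contact_force: [0.4, -0.2, -0.3]
gripper_width: 0.0003
```

```bash
python3 -c "
from h import *
plan([-.019,0,.281],[-1,0,0])"
```

```text
t 7.5 tcp_b [-0.0219 -0.0013  0.2792] F [ 0.4 -0.2 -0.3] w 0.0003 J [ 18.   7. -13.   0. -70. -25.]
shift [-0.012 -0.019  0.009] turn [0.004 0.004 0.01 ]
```

>>> send_rows:
  plan:
    - [[0,0.01,0],[0,0,0]]
    - [[0,0.02,0],[0,0,0]]
    - [[0,0.03,0],[0,0,0]]
    - [[0,0.035,0],[0,0,0]]
    - [[0,0.035,0],[0,0,0]]

```text
time_s: 8.0
tcp_pos: [0.5486, -0.0184, 0.2794]
eef_rot: [-77.5, 89.0, 5.6]
contact_force: [21.6, -7.4, -13.0]
gripper_width: 0.0003
```

```bash
python3 -c "
from h import *
plan([-.019,0,.281],[-1,0,0])"
```

```text
t 8.0 tcp_b [-0.0224 -0.0012  0.2794] F [ 21.6  -7.4 -13. ] w 0.0003 J [ 19.   7. -13.   0. -69. -26.]
shift [-0.01  -0.023  0.008] turn [0.004 0.005 0.021]
```

>>> send_rows:
  plan:
    - [[0,-0.12,0],[0,0,0]]
    - [[-0.1,-0.25,0],[0,0,0]]
    - [[-0.25,-0.4,-0.2],[0,0,0]]
    - [[-0.25,-0.55,-0.4],[0,0,0]]
    - [[-0.25,-0.68,-0.6],[0,0,0]]

```text
time_s: 8.5
tcp_pos: [0.639, -0.1212, 0.3184]
eef_rot: [-77.2, 89.1, 6.0]
contact_force: [1.0, 0.1, -0.5]
gripper_width: 0.0003
```

```bash
python3 - <<'E'
from h import *
plan([.08,-.122,.222],[-1,0,0])
a=r.capture("top");s=r.capture("scene")
cv2.imwrite("pics/m2.png",np.hstack([cv2.resize(a["color"][80:270,220:430],None,fx=1.9,fy=1.9),cv2.resize(s["color"][120:310,190:400],None,fx=1.9,fy=1.9)])[...,::-1])
E
```

```text
t 8.5 tcp_b [ 0.0799 -0.092   0.3184] F [ 1.   0.1 -0.5] w 0.0003 J [  6.  16.   3.   0. -77. -13.]
shift [ 0.642  0.011 -0.202] turn [0.005 0.005 0.02 ]
```

View pics/m2.png

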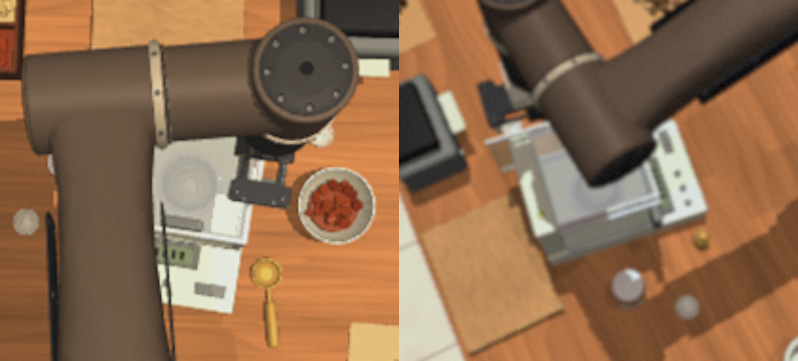

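The picture shows the top pane forward with its handle at the front edge (185,222), and the left door no longer sticks out behind. The gripper is above the right side. Next I go down behind the right handle.

>>> send_rows:
  plan:
    - [[0,0,-0.1],[0,0,0.02]]
    - [[0.1,0,-0.2],[0,0,0.02]]
    - [[0.3,0,-0.21],[0,0,0.02]]
    - [[0.5,0,-0.21],[0,0,0.02]]
    - [[0.64,0,-0.21],[0,0,0.02]]

```text
time_s: 9.1
tcp_pos: [0.6345, -0.1546, 0.2169]
eef_rot: [63.4, 89.6, 146.3]
contact_force: [0.8, 1.0, 0.5]
gripper_width: 0.0008
```

```bash
python3 -c "
from h import *
plan([-.019,-.122,.222],[-1,0,0])"
```

```text
t 9.1 tcp_b [ 0.0796 -0.1257  0.2169] F [0.8 1.  0.5] w 0.0008 J [  3.  20.  -4.  -0. -66. -10.]
shift [-0.03   0.658  0.025] turn [-0.001  0.004 -0.007]
```

>>> send_rows:
  plan:
    - [[-0.02,0.08,0],[0,0,0]]
    - [[-0.03,0.16,0.01],[0,0,0]]
    - [[-0.03,0.24,0.02],[0,0,0]]
    - [[-0.03,0.32,0.02],[0,0,0]]
    - [[-0.03,0.4,0.02],[0,0,0]]

```text
time_s: 9.6
tcp_pos: [0.5748, -0.1439, 0.2232]
eef_rot: [41.5, 89.8, 124.3]
contact_force: [2.0, 0.5, 1.0]
gripper_width: 0.0005
```

>>> send_rows:
  plan:
    - [[0,0.07,0],[0,0,0]]
    - [[0,0.13,0],[0,0,0]]
    - [[0,0.18,0],[0,0,0]]
    - [[0,0.21,0],[0,0,0]]
    - [[0,0.23,0],[0,0,0]]

```text
time_s: 10.1
tcp_pos: [0.5404, -0.1396, 0.2236]
eef_rot: [36.1, 89.8, 119.0]
contact_force: [1.1, -0.5, 2.5]
gripper_width: 0.0004
```

```bash
python3 -c "
from h import *
plan([-.019,-.122,.222],[-1,0,0])"
```

```text
t 10.1 tcp_b [-0.0156 -0.1225  0.2236] F [ 1.1 -0.5  2.5] w 0.0004 J [  5.  11. -16.  -0. -64. -12.]
shift [0.011 0.023 0.003] turn [-0.     0.004 -0.003]
```

>>> send_rows:
  plan:
    - [[0,0.02,0],[0,0,0]]
    - [[0,0.04,0],[0,0,0]]
    - [[0,0.06,0],[0,0,0]]
    - [[0,0.07,0],[0,0,0]]
    - [[0,0.075,0],[0,0,0]]

```text
time_s: 10.6
tcp_pos: [0.536, -0.1387, 0.2244]
eef_rot: [-72.4, 89.4, 10.6]
contact_force: [28.1, -8.5, -15.2]
gripper_width: 0.0003
```

```bash
python3 -c "
from h import *
plan([-.019,-.122,.222],[-1,0,0])"
```

```text
t 10.6 tcp_b [-0.0201 -0.1221  0.2244] F [ 28.1  -8.5 -15.2] w 0.0003 J [  6.  10. -17.  -0. -63. -13.]
shift [ 0.016 -0.007  0.001] turn [0.001 0.004 0.013]
```

>>> send_rows:
  plan:
    - [[0,-0.1,0],[0,0,0]]
    - [[-0.1,-0.15,0],[0,0,0]]
    - [[-0.4,-0.15,0],[0,0,0]]
    - [[-0.7,-0.1,0],[0,0,0]]
    - [[-1.0,0.05,0],[0,0,0]]

```text
time_s: 11.1
tcp_pos: [0.527, -0.1382, 0.374]
eef_rot: [-69.7, 89.6, 13.2]
contact_force: [1.4, 0.4, 1.1]
gripper_width: 0.0004
```

```bash
python3 - <<'E'
from h import *
plan([-.135,-.06,.36],[0,-1,0])
s=r.get_state();R=Ro.from_euler("xyz",s["eef_rot"],degrees=True)
w=r.capture("wrist");print("cam in tool",R.inv().apply(w["pose"][:3,3]-s["tcp_pos"]).round(3))
a=r.capture("top");W=pts(a)
m=(W[...,2]>.268)&(W[...,2]<.29)
q=B.inv().apply(W.reshape(-1,3)-O).reshape(W.shape)
for n,(xc,yc,zl,zh) in dict(top=(-.046,0,.268,.29),left=(-.046,.118,.215,.25),right=(-.046,-.118,.215,.25)).items():
    m=(abs(q[...,0]-xc)<.06)&(abs(q[...,1]-yc)<(.04 if n=="top" else .016))&(q[...,2]>zl)&(q[...,2]<zh)
    print(n,m.sum(),q[m].mean(0).round(4),q[m][:,0].min().round(3),q[m][:,0].max().round(3)) if m.any() else print(n,0)
cv2.imwrite("pics/m3.png",np.hstack([cv2.resize(a["color"][80:270,220:430],None,fx=1.9,fy=1.9),cv2.resize(w["color"],(578,361))[:,:400]])[...,::-1])
E
```

```text
t 11.1 tcp_b [-0.0291 -0.1228  0.374 ] F [1.4 0.4 1.1] w 0.0004 J [  6.   5.  -3.  -0. -82. -13.]
shift [0.09  0.707 0.419] turn [-1.999 -0.004  0.009]
cam in tool [-0.139  0.001 -0.069]
top 0
left 0
right 0
```

View pics/m3.png

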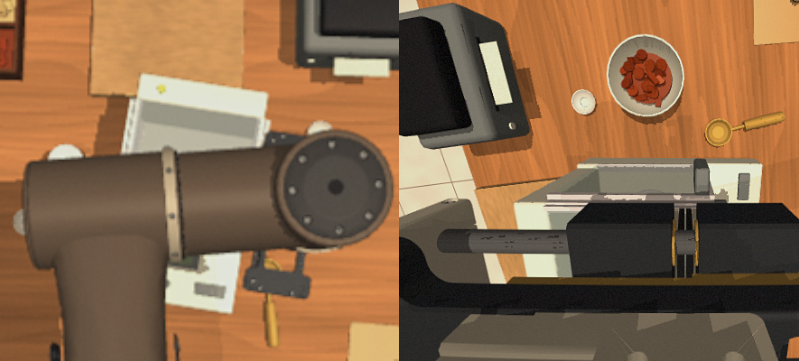

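>>> send_rows:
  plan:
    - [[0,0.14,0.08],[0.19,0,0]]
    - [[0,0.28,0.16],[0.38,0,0]]
    - [[0,0.42,0.24],[0.56,0,0]]
    - [[0,0.56,0.32],[0.75,0,0]]
    - [[0,0.71,0.42],[0.94,0,0]]

```text
time_s: 11.7
tcp_pos: [0.4279, -0.0631, 0.378]
eef_rot: [-38.8, 89.0, 1.5]
contact_force: [0.3, 0.8, 0.0]
gripper_width: 0.0001
```

>>> send_rows:
  plan:
    - [[0,0,0],[0.19,0,0]]
    - [[0,0,0],[0.38,0,0]]
    - [[0,0,0],[0.56,0,0]]
    - [[0,0,0],[0.75,0,0]]
    - [[0,0,0],[0.94,0,0]]

```text
time_s: 12.2
tcp_pos: [0.4273, -0.0632, 0.3772]
eef_rot: [3.2, 89.1, 0.8]
contact_force: [0.3, 0.2, 0.8]
gripper_width: 0.0006
```

```bash
cat > look.py <<'E'
from h import *
import sys
plan([-.135,-.06,.30],[0,1,0])
ims=[]
for cam in("top","scene"):
    a=r.capture(cam);W=pts(a)
    q=B.inv().apply(W.reshape(-1,3)-O).reshape(W.shape)
    for n,(xc,yc,zl,zh) in dict(top=(-.046,0,.268,.29),left=(-.046,.118,.22,.25),right=(-.046,-.118,.22,.25)).items():
        m=(abs(q[...,0]-xc)<.05)&(abs(q[...,1]-yc)<(.04 if n=="top" else .013))&(q[...,2]>zl)&(q[...,2]<zh)
        print(cam,n,m.sum(),q[m].mean(0).round(4) if m.any() else "")
    ims.append(cv2.resize(a["color"][80:270,220:430] if cam=="top" else a["color"][120:310,190:400],None,fx=1.9,fy=1.9))
cv2.imwrite("pics/"+sys.argv[1]+".png",np.hstack(ims)[...,::-1])
E
python3 look.py m4
```

```text
t 12.2 tcp_b [-0.1373 -0.0606  0.3772] F [0.3 0.2 0.8] w 0.0006 J [  18.   -8.  -15.    0.  -82. -111.]
shift [0.515 0.003 0.007] turn [ 0.104  0.02  -0.002]
top top 135 [-0.0458  0.0009  0.2769]
top left 59 [-0.0455  0.1178  0.2394]
top right 58 [-0.0463 -0.1178  0.2385]
scene top 86 [-0.0473  0.0037  0.277 ]
scene left 42 [-0.0441  0.117   0.2394]
scene right 34 [-0.047  -0.1171  0.2392]
```

View pics/m4.png

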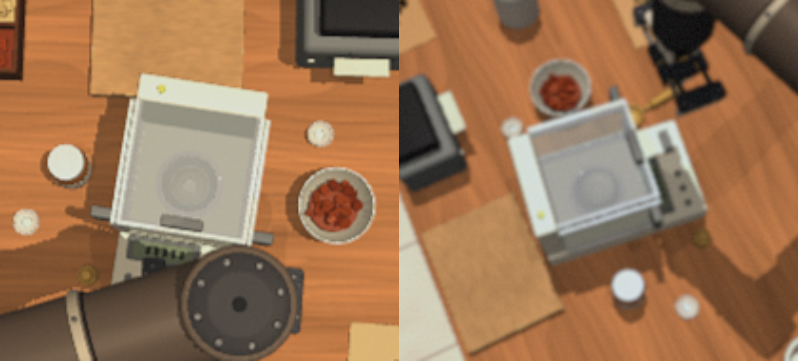

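All three doors show shut: the handle centres measure -46 ± 2 mm, matching the shut position, and the pane is flush. Next I go down over the tare key.

>>> send_rows:
  plan:
    - [[0.2,0,0],[0.1,0.02,0]]
    - [[0.4,0,0.01],[0.1,0.02,0]]
    - [[0.6,0,0.01],[0.1,0.02,0]]
    - [[0.8,0,0.01],[0.1,0.02,0]]
    - [[1.0,0,0.01],[0.1,0.02,0]]

```text
time_s: 12.8
tcp_pos: [0.4308, -0.0634, 0.2258]
eef_rot: [99.6, 89.9, 93.2]
contact_force: [0.3, 0.9, -0.0]
gripper_width: 0.0006
```

```bash
python3 -c "
from h import *
plan([-.134,-.06,.095],[0,1,0])"
```

```text
t 12.8 tcp_b [-0.1338 -0.0604  0.2258] F [ 0.3  0.9 -0. ] w 0.0006 J [  18.   -2.  -29.   -0.  -62. -114.]
shift [ 0.872  0.002 -0.001] turn [ 0.016 -0.    -0.002]
```

>>> send_rows:
  plan:
    - [[0.2,0,0],[0.02,0,0]]
    - [[0.4,0,0],[0.02,0,0]]
    - [[0.6,0,0],[0.02,0,0]]
    - [[0.8,0,0],[0.02,0,0]]
    - [[0.87,0,0],[0.02,0,0]]

```text
time_s: 13.3
tcp_pos: [0.4287, -0.0638, 0.0927]
eef_rot: [-176.0, 89.7, 176.9]
contact_force: [0.0, -0.3, 0.1]
gripper_width: 0.0004
```

```bash
python3 look.py m5; python3 -c "
from h import *
plan([-.134,-.06,.076],[0,1,0])"
```

```text
t 13.3 tcp_b [-0.1358 -0.061   0.0927] F [ 0.  -0.3  0.1] w 0.0004 J [  18.    8.  -40.   -0.  -43. -115.]
shift [-1.382e+00  6.000e-03 -1.000e-03] turn [ 0.    -0.006  0.   ]
top top 135 [-0.0459  0.0006  0.2771]
top left 58 [-0.0456  0.118   0.2389]
top right 58 [-0.0464 -0.1178  0.239 ]
scene top 89 [-0.0483  0.0025  0.2776]
scene left 44 [-0.044   0.1169  0.2385]
scene right 33 [-0.047  -0.1173  0.2398]
t 13.4 tcp_b [-0.1348 -0.0607  0.0942] F [-0.2 -0.2  0.3] w 0.0005 J [  18.    7.  -40.   -0.  -43. -115.]
shift [0.121 0.005 0.006] turn [-0.001 -0.005  0.   ]
```

View pics/m5.png

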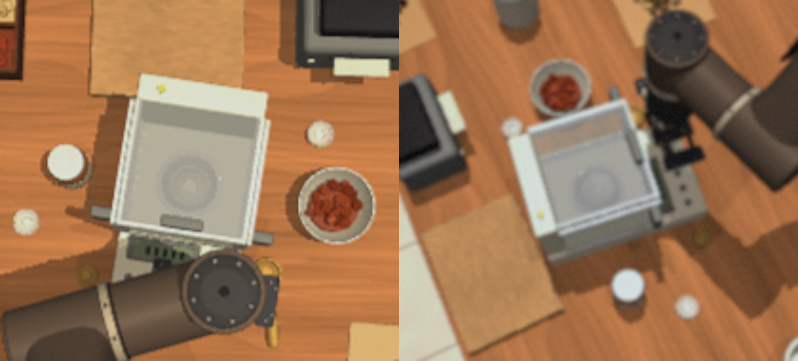

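The tool stands over the tare key, with the round keys (right view, ~680,190) clear of it and the doors still shut. I press in small steps and hold.

>>> send_rows:
  plan:
    - [[0.05,0,0],[0,0,0]]
    - [[0.09,0,0],[0,0,0]]
    - [[0.11,0,0],[0,0,0]]
    - [[0.12,0,0],[0,0,0]]
    - [[0.12,0,0],[0,0,0]]

```text
time_s: 13.9
tcp_pos: [0.4301, -0.0635, 0.0765]
eef_rot: [179.2, 89.8, 172.1]
contact_force: [0.5, 2.0, 3.0]
gripper_width: 0.0006
```

>>> send_rows:
  plan:
    - [[0.005,0,0],[0,0,0]]
    - [[0.01,0,0],[0,0,0]]
    - [[0.01,0,0],[0,0,0]]
    - [[0.01,0,0],[0,0,0]]
    - [[0.01,0,0],[0,0,0]]

```text
time_s: 14.4
tcp_pos: [0.4302, -0.0635, 0.0762]
eef_rot: [178.7, 89.9, 171.6]
contact_force: [-4.5, 2.5, 15.4]
gripper_width: 0.0001
```

Bottomed at 15 N (the spring alone is 3.6 N). Now I release it and rise.

>>> send_rows:
  plan:
    - [[-0.06,0,0],[0,0,0]]
    - [[-0.2,0,0],[0,0,0]]
    - [[-0.4,0,0],[0,0,0]]
    - [[-0.65,0,0],[0,0,0]]
    - [[-0.9,0,0],[0,0,0]]

```text
time_s: 14.9
tcp_pos: [0.4298, -0.0637, 0.2128]
eef_rot: [-177.1, 89.8, 175.8]
contact_force: [1.3, -0.4, -0.9]
gripper_width: 0.0004
```

>>> send_rows:
  plan:
    - [[-0.2,0,-0.05],[0,0,0]]
    - [[-0.4,0,-0.1],[0,0,0]]
    - [[-0.6,0,-0.1],[0,0,0]]
    - [[-0.6,0,-0.1],[0,0,0]]
    - [[-0.6,0,-0.1],[0,0,0]]

```text
time_s: 15.4
tcp_pos: [0.4151, -0.0618, 0.3034]
eef_rot: [146.7, 89.9, 139.6]
contact_force: [-0.1, 0.4, -1.4]
gripper_width: 0.0008
```

```bash
python3 look.py m6; python3 - <<'E'
from h import *
old=np.load("scene.npz");s=r.capture("scene");W=pts(s);q=B.inv().apply(W.reshape(-1,3)-O).reshape(W.shape)
def z(q,x,y):
    m=(abs(q[...,0]-x)<.006)&(abs(q[...,1]-y)<(.015 if y<0 else .005))&(q[...,2]<.08);return m.sum(),np.median(q[m][:,2]).round(4) if m.any() else None
q0=B.inv().apply(old["W"].reshape(-1,3)-O).reshape(W.shape)
print("tare z before/after",z(q0,-.132,-.06),z(q,-.132,-.06))
for t in("jar","weight","bowl","scoop","dish"):
    for f in r.find_in(s,t)[:2]:
        u,v=np.round(f["uv"]).astype(int);print(t,round(f["score"],2),u,v,W[v,u].round(3))
E
```

```text
t 15.4 tcp_b [-0.1496 -0.0608  0.3034] F [-0.1  0.4 -1.4] w 0.0008 J [  19.   -7.  -23.   -0.  -73. -116.]
shift [0.022 0.005 0.097] turn [-0.    -0.002 -0.001]
top top 135 [-0.0458  0.0008  0.277 ]
top left 59 [-0.0458  0.1181  0.2393]
top right 58 [-0.0464 -0.1178  0.2389]
scene top 86 [-0.0473  0.0037  0.2772]
scene left 43 [-0.0466  0.1174  0.2394]
scene right 33 [-0.0472 -0.1174  0.2389]
tare z before/after (np.int64(25), np.float64(0.0604)) (np.int64(23), np.float64(0.062))
jar 0.77 311 273 [0.633 0.188 0.109]
weight 0.57 312 275 [0.633 0.195 0.103]
weight 0.39 351 244 [0.448 0.147 0.05 ]
bowl 0.75 275 165 [ 0.573 -0.279  0.035]
scoop 0.48 315 173 [ 0.436 -0.19   0.001]
dish 0.64 246 185 [ 0.713 -0.26   0.011]
dish 0.51 344 282 [0.53  0.258 0.008]
```

View pics/m6.png

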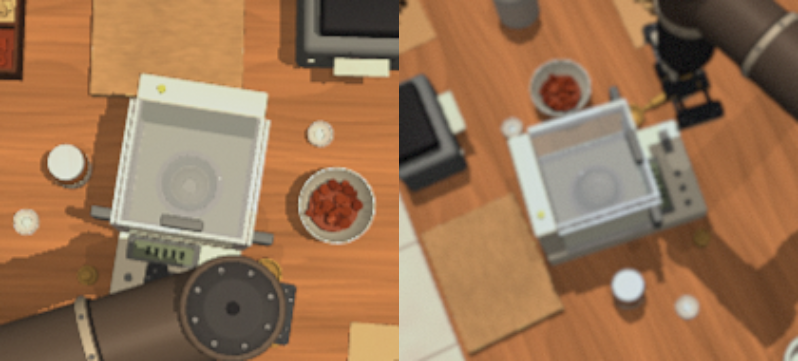

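The picture shows all the doors shut, the dish centred on the pan (188,185), the tare key up and free, and the neighbouring things in place. I'm handing in.

```bash
python3 -c "
from plant import r
print(r.close_job())"
```

```text
the job is handed in; nothing more can be done
None
```

I pushed the left, top and right doors shut with the closed fingertips, in that order. Each push was slow and ended against its stop at about 15–30 N. I then pressed the tare key to its stop (15 N, against 3.6 N for the spring alone), held it for about half a second and released it. The job was handed in at about 15.6 s of the 53 s allowed.

**Last checks:**
- **Doors:** in both cameras the handle centres measured x -46 to -47 mm, against -46 mm when shut.
- **Tare key:** its top is back at about 61 mm (60.4 mm before, 62.0 mm after), so it is up.
- **Dish:** it still looks centred on the pan through the glass. I could not measure it there, because the network reported only the decoy dishes on the counter.
- **Things around the balance:** the jar, weight and bowl measured where they were. The scoop looks in place, but the arm partly hid it and its detection score was low. I did not check the mortar and canister again at the end; the arm passed well above the mortar and never went near the canister.
- **Robot:** the wrist force was back to noise level (1.4 N or less), with the tool clear of everything.

The network also confused some names, such as weight for jar, so I went by the measured geometry instead.

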